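Open the spring-catch cap of a reed-testing wind box

ROBOT

A 7-joint arm with a two-finger parallel gripper is mounted at the origin on the work surface. World frame = base frame: x ahead of the robot, y to its left, z up, the work surface at z = 0. Lengths are in m, angles in rad, forces in N, time in s.
With the tool pointing down it reaches from about 0.425 to 1.025 m from the base axis. Payload 3.6 kg.
Tool frame: the origin (TCP) lies on the centre line of the jaws, within the pads' length; the fingertips stand 17 mm ahead of it and the grasp point (between the pads) lies 2 mm behind it (manip.finger_overhang is the distance from the TCP to the fingertips, in m); z points along the fingers, y is the line along which they close (so a half turn about z gives the same grasp; the last joint's range is limited). The gripper opens to 85 mm and grips with 20 to 120 N. Pads are 22 mm wide; open, the fingers measure 114 mm over their backs; the gripper's body (76 mm by 85 mm) begins 54 mm behind the grasp point. The pads swing forward as they close: fully open they stand 13 mm farther back than shut.
Start: joints at [-0.093, 0.591, 0.048, 1.609, -0.033, 0.943, -0.034], TCP at [0.725, 0, 0.248] pointing down, gripper open.
Joint ranges: [-2.69, 2.69], [-0.47, 2.24], [-1.27, 1.36], [0.19, 2.51], [-1.53, 4.68], [0.08, 2.07], [-3.09, 3.09]. Speed limits (rad/s): [2.57, 2.57, 3.14, 3.14, 3.14, 3.14, 3.14].

INTERFACE

Orientations are given as a rotation vector (axis times angle).
In Python, from cell import manip, claw, optics, job gives the robot as it stands. The module is installed in compiled form; this text tells all that it offers. Calls block until the motion is done:
- manip.movep(position, orientation): joint-space move of the TCP to a pose.
- manip.servo_line(position, rot=None, speed=0.15): straight line of the TCP; rot=None keeps the orientation; speed is the mean speed in m/s.
- manip.move_j(angles): joint-space move.
- claw.set_gripper(opening, f_grip=None): finger opening in m; f_grip is the grip in N (None keeps the last); returns when the fingers have stopped.
- manip.dwell(seconds).
- manip.ik(position, orientation): joint angles nearest the present ones, or None.
- manip.get_state(): the state.
- optics.read_camera(name): name is "scene" or "side" or "wrist"; returns a dict with "color" (420x560x3 uint8, red, green, blue), "z_map" (420x560 float32, m along the optical axis (not along the pixel's ray), 0 where there is no reading), "fx", "fy", "cx", "cy" (pixels), "eye" and "orientation" of the camera in the world. Camera axes: x right, y up, looking along -z (the intrinsics and any distortion apply to the point x, -y, -z); pixel columns grow to the right and rows downward; lengths in m; the calibration is good to about 2 mm. The wrist camera is an equidistant fisheye: a pixel r from the principal point sees the ray r / f radians off the axis. A picture is of the moment at which its call begins.
A pose or a line that the arm cannot do raises manip.PlanningError and nothing moves.
- job.job_done(): hands the job in; it is judged then, once.
The state is a dict: "time_s": time; "qpos": joint angles; "qd": joint speeds; "tau": joint torques, N m; "ee_pos": TCP position; "orientation": TCP orientation; "ft_force": force on the tool from outside, world axes, zero at the start; "wrist_torque": the same for the moment, N m; "gripper_width": finger opening in m; "grasp_force": force on a finger pad.
Only numpy, scipy, OpenCV 4.12 (cv2) and the standard library are available. Lean on these libraries where they do the work, as an engineer would, in place of code of your own. Each camera call takes 0.05 s, during which the arm holds its last target. There are 200 camera calls.

TASK

Open the test port on the tilted plywood wind box so that a reed can be fitted: push its sprung metal cap down into the collar, keep it down while twisting it anticlockwise (never forcing the catch) until it comes free, and draw it out. Stand the cap upright, grip bar upwards, on the floor of the steel tray, setting it down rather than dropping it, let go, and leave the jar, screwdriver and sanding block where they are.

Things in the scene. Friction and masses are not known exactly. Their poses are not given: they have to be found in the camera images.
- windbox: Plywood wind box, 220 x 220 x 90 mm, held tilted on a steel stand; fixed, its place and yaw vary. Its upper face slopes 30 degrees from level, down away from the robot (towards this body's +x). Origin on the bench under the face's centre, z up. A steel collar (68 mm outside diameter, 42 mm tall), the port, stands square on the face; nothing else near it rises above its rim.
- port_rim (a point): Centre of the outer rim of the port collar. z axis: outwards along the port's axis, 30 degrees from vertical. x axis: in the rim's plane, the direction along which the cap's grip bar lies when the cap is twisted free; it is 30 degrees anticlockwise (seen from outside, looking into the port) of the face's downhill direction.
- cap_grip (a point): Middle of the grip bar of the loose aluminium cap (about 130 g); z outwards along the cap's axis, x along the bar. Bar: 50 mm long (x), 14 mm thick (y), 30 mm tall (z). Below it a round flange, 64 mm across, its top 15 mm and underside 21 mm below this point. At the start it is on the port's axis, 31 mm outside the rim, its bar 60 degrees clockwise of the port's x axis.
- cap_foot (a point): Centre of the flat foot of the cap's stem, 44 mm below cap_grip, same axes. Stem 30 mm across, with two opposed lugs at the foot: along x, 48 mm over their tips, 8 mm wide, 7 mm thick. In the port the cap has about 1.5 mm of side play. Twisted free it must be drawn at least 15 mm straight out along the port's axis to be clear; let go when free, it stays lying in the port.
- plunger (a joint): Sprung plunger in the port under the cap (m): 0 with the cap caught, -0.010 with it fully down (flange on the rim), +0.003 with it free. It pushes the cap out with about 9 N at 0, 15 N fully down. The cap must be 7 mm down, better 8 to 10, to leave its catch, and stay so while it turns 60 degrees anticlockwise to a firm stop; there its lugs meet slots (2 mm to spare) and it lifts.
- tray_in (a point): Centre of the inner floor of the open steel tray (fixed; 200 mm along x, 180 mm along y, walls 28 mm high and 4 mm thick, floor nearly at bench height). z up. Its place and yaw vary; it is on the other side of the robot's centre line from the wind box, whichever side that is. With the cap standing on the floor, cap_grip is 44 mm above this point.
- jar_mid (a point): Bystander: middle of a small amber glass jar, 52 mm across, 75 mm tall, standing on the bench about between box and tray, on their far side. z up.
- sandblock_mid (a point): Bystander: middle of a cork sanding block, 55 x 100 x 35 mm, lying on the bench beyond the tray. z up.
- driver_grip (a point): Bystander: handle of a wooden-handled screwdriver lying on the bench on the robot's side of the tray. Its x axis runs along the tool.
Things that resemble listed ones, but are neither listed nor needed, are in the scene too. What is shaped like the part that bears cap_grip but purple or yellow is not meant.

How it is judged:
On the way, in this order (a step that is already met when the one before it is completed fails the run):
1. the cap is pushed at least 6 mm down into the port, off its catch (z of cap_grip in the frame of port_rim below 0.025 m and distance between cap_grip and port_rim below 0.03 m), for 0.05 s.
2. the cap, still in the port, is twisted anticlockwise to within 0.2 rad of its free position (angle between the x axis of cap_grip and the x axis of port_rim, either way round below 0.2 rad and z of cap_grip in the frame of port_rim below 0.04 m and distance between cap_grip and port_rim below 0.042 m), for 0.05 s.
At the end, for the whole second after the job is handed in: The cap stands upright (within 0.12 rad, grip bar up) at rest on the tray's floor: its grip point is 40 to 48 mm above the inner floor and within 75 mm along and 65 mm across of the tray's centre; the gripper has let go and touches nothing (x of cap_grip in the frame of tray_in between -0.075 and 0.075 m and y of cap_grip in the frame of tray_in between -0.065 and 0.065 m and z of cap_grip in the frame of tray_in between 0.04 and 0.048 m and angle between cap_grip's own z axis and vertical below 0.12 rad and linear speed of cap below 0.02 m/s).
It fails at once if the jar is shifted by more than 25 mm (distance of jar_mid from where it was at the start of the episode above 0.025 m).
It fails at once if the sanding block is shifted by more than 25 mm (distance of sandblock_mid from where it was at the start of the episode above 0.025 m).
It fails at once if the screwdriver is shifted by more than 25 mm (distance of driver_grip from where it was at the start of the episode above 0.025 m).
It fails at once if the cap falls (out of the port and not held by the fingers, it moves faster than 0.5 m/s: a drop of more than about 13 mm) (distance between cap_grip and port_rim above 0.06 m and contact force between the fingers and cap below 0.05 N and linear speed of cap above 0.5 m/s).
It fails at once if the catch is forced: the cap, less than 5.5 mm down in the port, is turned more than 0.2 rad out of its caught position without being in its free one (z of cap_grip in the frame of port_rim above 0.0255 m and distance between cap_grip and port_rim below 0.036 m and angle between the x axis of cap_grip and the x axis of port_rim, either way round between 0.25 and 0.85 rad).
It also fails if it takes over 48 s, if anything falls off the work surface, if the arm or the gripper's body presses on something with over 40 N, if the wrist force passes 120 N, or if a joint passes its speed limit or range.

## Working session

There is one attempt and no reset: what is moved stays moved. The work goes in short steps, each a Python script; the robot and the scene stay as the last script left them, time stands still between calls to the robot, and variables do not carry over. Pictures are saved under pics/ and viewed, at most 10 in all, crops included, and the job is handed in when it is done.

```bash
mkdir -p pics; cat > h.py <<'E'
import numpy as np, cv2
from scipy.spatial.transform import Rotation as R
from cell import manip, claw, optics, job
def rot(o):
    o=np.array(o); return R.from_matrix(o) if o.shape==(3,3) else (R.from_quat(o) if o.size==4 else R.from_rotvec(o))
def shot(n,f):
    c=optics.read_camera(n); cv2.imwrite('pics/'+f+'.png',c['color'][:,:,::-1]); np.savez('pics/'+f,**c); return c
def cloud(c):
    v,u=np.mgrid[0:420,0:560]; z=c['z_map']
    p=np.stack([(u-c['cx'])/c['fx']*z,-(v-c['cy'])/c['fy']*z,-z],-1)
    return p@rot(c['orientation']).as_matrix().T+c['eye']
E
python3 - <<'E'
from h import *
a=shot('scene','s1');b=shot('side','d1')
for c in (a,b): print(c['eye'],c['orientation'],c['fx'],c['cx'],c['cy'])
cv2.imwrite('pics/both.png',cv2.resize(np.vstack([a['color'],b['color']])[:,:,::-1],(400,600)))
print(manip.get_state())
E
```

```text
[ 1.42260882 -0.06288276  0.83778713] [0.70362427 0.66899994 1.43062721] 450.0121954942627 275.8877076964132 218.4188093620839
[0.14663173 0.68796052 1.13825387] [ 0.23311434 -0.88204984 -2.44303774] 510.48754686458466 280.377748344204 214.9408280804107
{'time_s': 0.1, 'qpos': array([-0.09347877,  0.59203264,  0.04828337,  1.60966559, -0.03333842,
        0.94268608, -0.03366117]), 'qd': array([-1.38880754e-04, -1.50802931e-03,  1.59340804e-05, -3.41059485e-03,
        3.87412649e-04, -4.87729892e-04,  4.85307224e-04]), 'tau': array([ 4.48489009e-03, -5.50000584e+01,  1.55277103e+00, -1.98825985e+01,
        9.68024513e-03,  3.83386548e-03,  2.66350116e-05]), 'ee_pos': array([7.24308594e-01, 1.99473317e-05, 2.47261504e-01]), 'orientation': array([-2.22037895, -2.22058645,  0.002282  ]), 'ft_force': array([ 0.65009836,  0.14606886, -0.33710406]), 'wrist_torque': array([-0.00645883,  0.01969516, -0.03394635]), 'grasp_force': 0.0, 'gripper_width': 0.08555905963264647}
```

View pics/s1.png

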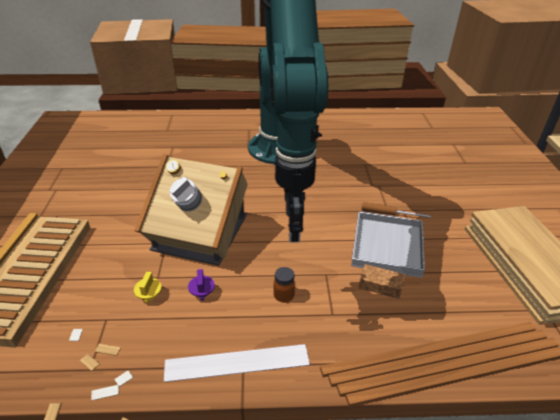

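View pics/d1.png

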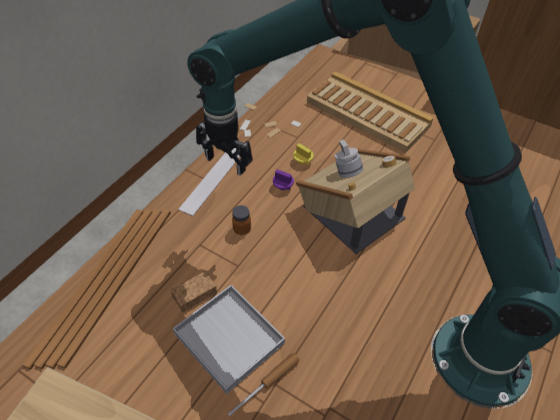

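The metal cap sits in the collar on the box at scene (185,192) / side (347,155). The lookalikes are yellow at scene (148,288) and purple at (201,286), both loose on the bench, so they don't fit. The tray is at scene (390,242), the jar at (284,285), the block at (381,278) and the driver at (400,212).

```bash
cat > m.py <<'E'
from h import *
def load(f): return dict(np.load('pics/'+f+'.npz'))
def plane(P):
    ok=np.ones(len(P),bool)
    for _ in range(8):
        m=P[ok].mean(0); n=np.linalg.svd(P[ok]-m,full_matrices=False)[2][2]; n*=np.sign(n[2]); ok=abs((P-m)@n)<.004
    return m,n,ok.sum()
for f,pix,ctr in (('s1',[(165,225),(215,215),(170,185),(215,185)],(185,192)),('d1',[(330,193),(370,190),(360,200)],(347,155))):
    c=load(f); X=cloud(c); valid=c['z_map']>0
    P=np.vstack([X[v-7:v+8,u-7:u+8][valid[v-7:v+8,u-7:u+8]] for u,v in pix])
    m,n,k=plane(P); print(f,'face',m.round(4),n.round(3),'tilt',np.degrees(np.arccos(n[2])).round(2),'yaw',np.degrees(np.arctan2(n[1],n[0])).round(1),k,len(P))
    u,v=ctr; S=np.s_[v-35:v+36,u-35:u+36]; Q=X[S][valid[S]]; h=(Q-m)@n
    print(np.histogram(h[(h>.01)&(h<.12)],np.arange(.01,.12,.005)))
    for lo,hi in ((.054,.062),(.083,.093),(.065,.093)):
        B=Q[(h>lo)&(h<hi)]
        if len(B)<5: continue
        hb=((B-m)@n).mean(); w,V=np.linalg.eigh(np.cov((B-B.mean(0)).T)); print(lo,len(B),hb.round(4),B.mean(0).round(4),np.sqrt(w).round(4),V[:,2].round(3))
    if f=='s1':
      T=X[220:265,360:418][valid[220:265,360:418]]; print('tray floor z',np.median(T[:,2]))
    hsv=cv2.cvtColor(c['color'],cv2.COLOR_RGB2HSV)
    g=(hsv[...,1]<70)&(X[...,2]<.04)&valid&(X[...,1]>0.08)&(X[...,0]>.35)&(X[...,0]<1)
    l,lab,st,_=cv2.connectedComponentsWithStats(g.astype(np.uint8)); i=1+st[1:,4].argmax(); Tp=X[lab==i]
    print('tray',cv2.minAreaRect((Tp[:,:2]*1000).astype(np.float32)),Tp[:,2].min(),Tp[:,2].max(),np.median(Tp[:,2]))
    print('z at face-pix ok; bench',X[390,330] if f=='s1' else X[260,300])
a=load('s1')['color'][140:250,130:260,::-1];b=load('d1')['color'][120:250,290:420,::-1]
cv2.imwrite('pics/crop.png',np.hstack([cv2.resize(a,(390,330),interpolation=3),cv2.resize(b,(330,330),interpolation=3)]))
E
python3 m.py
```

```text
s1 face [ 0.5033 -0.2406  0.1347] [ 0.476 -0.157  0.865] tilt 30.08 yaw -18.2 765 900
(array([ 87, 137,  36,  20,  32,  38,  78,   4,  23, 213,  53,  17,  24,
        23,  31,  92,  13,   0,   0,   0,   0]), array([0.01 , 0.015, 0.02 , 0.025, 0.03 , 0.035, 0.04 , 0.045, 0.05 ,
       0.055, 0.06 , 0.065, 0.07 , 0.075, 0.08 , 0.085, 0.09 , 0.095,
       0.1  , 0.105, 0.11 , 0.115]))
0.054 257 0.058 [ 0.5267 -0.2525  0.1867] [0.0018 0.0151 0.0173] [ 0.204 -0.93  -0.305]
0.083 114 0.0876 [ 0.534  -0.2627  0.215 ] [0.0018 0.0043 0.0143] [-0.563  0.697  0.443]
0.065 200 0.0823 [ 0.5328 -0.2603  0.21  ] [0.0034 0.0076 0.0146] [-0.564  0.704  0.432]
tray floor z 0.004398277549660157
tray ((522.3546142578125, 284.22100830078125), (188.51808166503906, 270.9384460449219), 75.09156036376953) -0.003695972490354693 0.03252093946787815 0.004917723869719337
z at face-pix ok; bench [0.9491183  0.06810425 0.00143905]
d1 face [ 0.4382 -0.155   0.1715] [0.306 0.009 0.952] tilt 17.85 yaw 1.7 152 672
(array([203, 108,  68,  94,  81,  37,  59,  60,  32,  12,  17,  21,  23,
        14,   0,   0,   0,   0,   0,   0,   0]), array([0.01 , 0.015, 0.02 , 0.025, 0.03 , 0.035, 0.04 , 0.045, 0.05 ,
       0.055, 0.06 , 0.065, 0.07 , 0.075, 0.08 , 0.085, 0.09 , 0.095,
       0.1  , 0.105, 0.11 , 0.115]))
0.054 21 0.0573 [ 0.5133 -0.2459  0.2084] [0.0025 0.0038 0.0125] [-0.805  0.554  0.21 ]
0.065 58 0.0717 [ 0.5246 -0.2538  0.22  ] [0.0035 0.0042 0.0158] [-0.607  0.743  0.283]
tray ((535.915771484375, 275.7894592285156), (181.98605346679688, 217.45301818847656), 75.59453582763672) -0.005670113262877807 0.035050716053645736 0.005920140907773153
z at face-pix ok; bench [ 0.50239686 -0.01097855 -0.00176251]
```

View pics/crop.png

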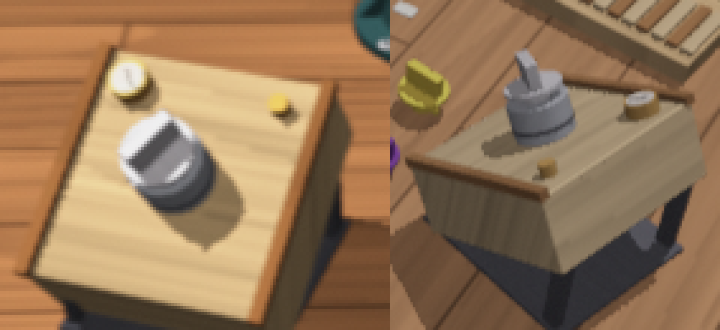

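The crop confirms it: a grey metal cap with an upright bar sits on the collar of the plywood box. The scene fit agrees with the stated geometry: tilt 30.1°, flange height 58 mm, bar top 88 mm, and bar 30° clockwise of downhill. Next I refine using both cameras and plan the joint path.

```bash
cat > m2.py <<'E'
from h import *
def load(f): return dict(np.load('pics/'+f+'.npz'))
n=np.array([.475,-.156,.866]); n/=np.linalg.norm(n); m=np.array([.5033,-.2406,.1347])
d=np.array([0,0,-1])+n[2]*n; d/=np.linalg.norm(d); y=np.cross(n,d)
bar=np.cos(np.pi/6)*d-.5*y; by=np.cross(n,bar)
for f,(u,v) in (('s1',(185,192)),('d1',(347,155))):
    c=load(f); X=cloud(c); S=np.s_[v-35:v+36,u-35:u+36]; Q=X[S][c['z_map'][S]>0]
    r=Q-[.527,-.2604,.2024]; a=np.stack([r@bar,r@by,r@n],1); a=a[np.linalg.norm(a,axis=1)<.05]
    t=a[a[:,2]>.0]; print(f,'bar pts',len(t),'x',np.percentile(t[:,0],[2,98]).round(4),'y',np.percentile(t[:,1],[2,98]).round(4),'top',np.percentile(t[:,2],96).round(4))
    s=a[(a[:,2]>-.0195)&(a[:,2]<-.011)]; print(' flange',len(s),'x',np.percentile(s[:,0],[1,99]).round(4),'y',np.percentile(s[:,1],[1,99]).round(4),'z',np.median(s[:,2]).round(4))
    hsv=cv2.cvtColor(c['color'],cv2.COLOR_RGB2HSV)
    g=((hsv[...,1]<70)&(X[...,2]<.012)&(c['z_map']>0)&(X[...,1]>.1)&(X[...,0]>.35)&(X[...,0]<.75)).astype(np.uint8)
    g=cv2.morphologyEx(g,cv2.MORPH_OPEN,np.ones((9,9)))
    l,lab,st,_=cv2.connectedComponentsWithStats(g); T=X[lab==1+st[1:,4].argmax()]
    print(' tray',cv2.minAreaRect((T[:,:2]*1000).astype(np.float32)),np.median(T[:,2]))
G=np.array([.527,-.2604,.2024])
for s in (1,-1):
    ty=s*by; Rm=np.stack([np.cross(ty,-n),ty,-n],1); rv=R.from_matrix(Rm).as_rotvec()
    for h in (.10,.004): 
        q=manip.ik(G+h*n,rv); print(s,h,None if q is None else np.round(q,2))
print(manip.finger_overhang)
E
python3 m2.py
```

```text
s1 bar pts 166 x [-0.0242  0.0242] y [-0.0074  0.0073] top 0.0179
 flange 260 x [-0.0304  0.03  ] y [-0.0319  0.03  ] z -0.015
 tray ((517.4759521484375, 281.40130615234375), (172.0072784423828, 175.64013671875), 75.41384887695312) 0.004217032791076547
d1 bar pts 75 x [-0.0309  0.0212] y [-0.0087  0.0048] top 0.0176
 flange 156 x [-0.0368  0.0259] y [-0.0317  0.0279] z -0.0143
 tray ((533.3003540039062, 273.5565185546875), (169.8068084716797, 188.46426391601562), 75.18085479736328) 0.0052838495402423025
1 0.1 [ 0.46  0.67 -0.15  1.45  0.09  1.55  1.01]
1 0.004 [ 0.46  0.69 -0.15  1.64  0.1   1.35  1.  ]
-1 0.1 [-0.06  0.79  0.77  1.48 -0.34  1.58 -1.64]
-1 0.004 [-0.07  0.81  0.74  1.66 -0.36  1.38 -1.61]
0.017
```

```bash
cat >> h.py <<'E'
n=np.array([.475,-.156,.866]); n/=np.linalg.norm(n)
d=np.array([0,0,-1])+n[2]*n; d/=np.linalg.norm(d); yf=np.cross(n,d)
bar=np.cos(np.pi/6)*d-.5*yf; by=np.cross(n,bar)
RV=R.from_matrix(np.stack([np.cross(by,-n),by,-n],1)).as_rotvec()
G=np.array([.527,-.2604,.2024])-.0015*bar-.0005*by
def st():
    s=manip.get_state(); f=s['ft_force']; r=s['ee_pos']-G
    print('t %.2f'%s['time_s'],'rel bar/by/n mm',(1000*np.array([r@bar,r@by,r@n])).round(2),'F bar/by/n',np.round([f@bar,f@by,f@n],1),'Mn %.2f'%(s['wrist_torque']@n),'w %.4f'%s['gripper_width'],'gf %.1f'%s['grasp_force'],'q7 %.3f'%s['qpos'][6]); return s
def wcloud(c):
    v,u=np.mgrid[0:420,0:560]; dx=(u-c['cx'])/c['fx']; dy=(v-c['cy'])/c['fy']; r=np.hypot(dx,dy)+1e-9
    t=np.tan(np.minimum(r,1.5)); z=c['z_map']; z=np.where(r<1.4,z,0)
    p=np.stack([dx/r*t*z,-dy/r*t*z,-z],-1)
    return p@rot(c['orientation']).as_matrix().T+c['eye'],z>0
E
python3 - <<'E'
from h import *
manip.movep(G+.09*n,RV); manip.dwell(.3); st()
c=shot('wrist','w1'); print(c['eye'],c['fx'])
X,ok=wcloud(c); r=X[ok]-G; a=np.stack([r@bar,r@by,r@n],1); a=a[np.linalg.norm(a,axis=1)<.05]
t=a[(a[:,2]>.008)&(a[:,2]<.03)]; print(len(t),np.percentile(t,[2,50,98],axis=0).round(4))
s=a[(a[:,2]>-.0195)&(a[:,2]<-.011)]; print(len(s),np.percentile(s,[1,50,99],axis=0).round(4))
E
```

```text
t 1.61 rel bar/by/n mm [-0.59  1.13 90.13] F bar/by/n [ 0.5 -0.8 -0.2] Mn 0.00 w 0.0856 gf 0.0 q7 1.012
[ 0.59129564 -0.24419558  0.41851875] 325.19226210127806
1526 [[-0.0252 -0.0066  0.0119]
 [-0.0031 -0.0001  0.0143]
 [ 0.022   0.0065  0.0156]]
3965 [[-0.0313 -0.0302 -0.0175]
 [-0.0038  0.0004 -0.0156]
 [ 0.0263  0.0294 -0.014 ]]
```

View pics/w1.png

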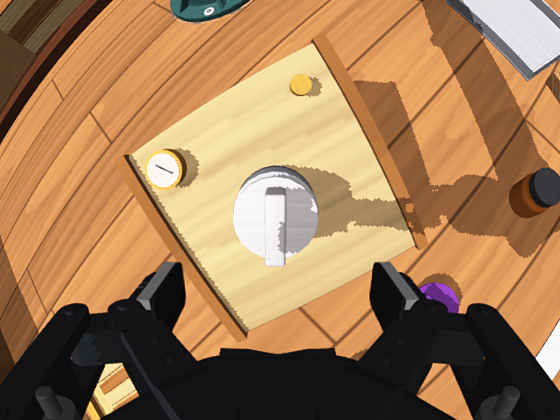

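The wrist view shows the bar at (276,226), parallel to the pads and centred between them. It lies about 2 mm farther along −bar than my estimate, so I shift by that and grasp.

```bash
sed -i 's/-.0015\*bar-.0005\*by/-.0034*bar-.0006*by/' h.py
python3 - <<'E'
from h import *
b=.0006*bar-.0011*by
manip.servo_line(G+.02*n+b,RV,speed=.08); st()
manip.servo_line(G+.0045*n+b,RV,speed=.03); manip.dwell(.2); st()
claw.set_gripper(0.0,f_grip=100); manip.dwell(.2); st()
shot('wrist','w2')
E
```

```text
t 2.68 rel bar/by/n mm [ 0.89 -0.9  20.67] F bar/by/n [ 0.3  0.7 -0.8] Mn 0.00 w 0.0855 gf 0.0 q7 1.003
t 3.55 rel bar/by/n mm [ 0.68 -1.03  4.73] F bar/by/n [ 0.8 -0.7 -0.1] Mn 0.07 w 0.0853 gf 0.0 q7 1.001
t 4.41 rel bar/by/n mm [ 0.63 -0.83  4.82] F bar/by/n [-0.9  0.6  1.8] Mn 0.02 w 0.0125 gf 97.9 q7 1.001
```

View pics/w2.png

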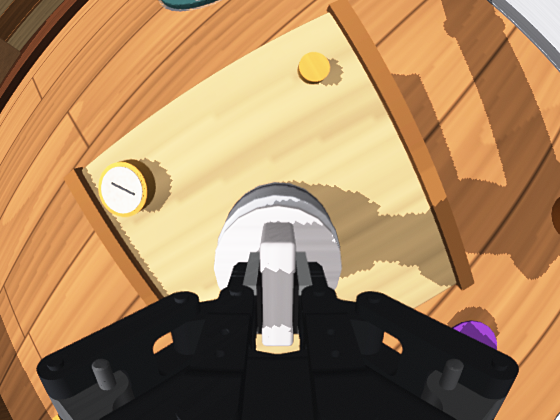

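The fingers are closed on the bar (pads either side at about (240,270) and (315,270), width 12.5 mm, 98 N). Now I push down, checking force and depth.

```bash
python3 - <<'E'
from h import *
p0=manip.get_state()['ee_pos']; np.save('p0',p0)
rv=manip.get_state()['orientation']
for k in (4,7,9):
    manip.servo_line(p0-.001*k*n-.0004*bar,RV,speed=.012); manip.dwell(.15); s=st()
X,ok=wcloud(shot('wrist','w3')); r=X[ok]-G; a=np.stack([r@bar,r@by,r@n],1); a=a[np.linalg.norm(a,axis=1)<.05]
t=a[(abs(a[:,1])<.004)&(abs(a[:,0])<.02)]; print('top',np.percentile(t[:,2],[50,80]))
E
```

```text
t 5.07 rel bar/by/n mm [ 0.6  -0.83  3.02] F bar/by/n [-0.   0.   8.8] Mn 0.03 w 0.0124 gf 98.7 q7 1.000
t 5.62 rel bar/by/n mm [ 0.6  -0.84  0.46] F bar/by/n [-3.  -1.1  9.9] Mn -0.02 w 0.0128 gf 99.0 q7 0.999
t 6.08 rel bar/by/n mm [ 0.58 -0.85 -1.22] F bar/by/n [-2.8 -1.5 11.3] Mn -0.01 w 0.0123 gf 99.2 q7 0.999
top [0.00834888 0.00881808]
```

```bash
python3 - <<'E'
from h import *
p0=np.load('p0.npy')
for k in (11,12,13):
    manip.servo_line(p0-.001*k*n-.0004*bar,RV,speed=.012); manip.dwell(.2); s=st()
    if (s['ee_pos']-p0)@n<-.0088: break
E
```

```text
t 6.65 rel bar/by/n mm [ 0.61 -0.83 -2.92] F bar/by/n [-2.4 -0.6 11.8] Mn -0.01 w 0.0123 gf 99.4 q7 0.998
t 7.10 rel bar/by/n mm [ 0.58 -0.85 -3.72] F bar/by/n [-3.2 -2.  11.7] Mn -0.02 w 0.0127 gf 99.5 q7 0.998
t 7.55 rel bar/by/n mm [ 0.58 -0.86 -4.6 ] F bar/by/n [-3.2 -1.5 12.3] Mn 0.06 w 0.0124 gf 99.6 q7 0.998
```

```bash
cat >> h.py <<'E'
def RT(a): return (R.from_rotvec(n*np.radians(a))*R.from_rotvec(RV)).as_rotvec()
E
python3 - <<'E'
from h import *
p0=np.load('p0.npy'); c=p0-.013*n-.0004*bar
for a in range(6,61,6):
    q=manip.ik(c,RT(a)); 
    if a==6: print(np.round(q-manip.get_state()['qpos'],3))
    manip.move_j(q); s=st()
    dep=(s['ee_pos']-p0)@n
    if dep>-.0085: c=c-.0006*n; print('deeper')
    if abs(s['wrist_torque']@n)>1.5: print('torque stop',a); break
manip.dwell(.2); s=st(); o=R.from_rotvec(s['orientation'])*R.from_rotvec(RV).inv(); print(np.degrees(o.as_rotvec()@n)); np.save('c',c)
E
```

```text
[ 0.019  0.005 -0.029  0.004  0.014 -0.001  0.088]
t 7.80 rel bar/by/n mm [ 1.01 -0.63 -4.46] F bar/by/n [-1.5 -1.2 13. ] Mn 0.05 w 0.0124 gf 99.6 q7 1.087
t 8.05 rel bar/by/n mm [ 1.26 -0.45 -4.35] F bar/by/n [-0.5 -1.2 12.6] Mn 0.07 w 0.0126 gf 99.6 q7 1.175
t 8.30 rel bar/by/n mm [ 1.4  -0.37 -4.26] F bar/by/n [-1.1 -0.6 12.9] Mn 0.09 w 0.0127 gf 99.7 q7 1.264
t 8.55 rel bar/by/n mm [ 1.44 -0.48 -4.25] F bar/by/n [-1.7 -0.5 12.9] Mn 0.14 w 0.0124 gf 99.7 q7 1.352
t 8.80 rel bar/by/n mm [ 1.51 -0.44 -4.26] F bar/by/n [-1.1 -0.4 12.7] Mn 0.10 w 0.0125 gf 99.7 q7 1.440
t 9.05 rel bar/by/n mm [ 1.52 -0.55 -4.23] F bar/by/n [-0.8 -0.6 13.5] Mn 0.12 w 0.0124 gf 99.7 q7 1.529
t 9.30 rel bar/by/n mm [ 1.61 -0.59 -4.27] F bar/by/n [-1.5 -0.8 13.5] Mn 0.16 w 0.0124 gf 99.7 q7 1.617
t 9.55 rel bar/by/n mm [ 1.71 -0.45 -4.23] F bar/by/n [ 0.1 -1.6 12.8] Mn 0.07 w 0.0124 gf 99.6 q7 1.705
t 9.80 rel bar/by/n mm [ 1.86 -0.66 -4.16] F bar/by/n [-0.7 -0.8 12.4] Mn 0.10 w 0.0123 gf 99.7 q7 1.794
t 10.05 rel bar/by/n mm [ 2.03 -0.78 -4.15] F bar/by/n [ 0.1 -1.  12.2] Mn 0.12 w 0.0123 gf 99.7 q7 1.882
t 10.25 rel bar/by/n mm [ 2.02 -0.82 -4.16] F bar/by/n [ 0.4 -1.5 12.8] Mn 0.13 w 0.0121 gf 99.7 q7 1.882
59.94293537496529
```

```bash
python3 - <<'E'
from h import *
c=np.load('c.npy')
for a in (61.5,63,64.5,66):
    manip.move_j(manip.ik(c,RT(a))); manip.dwell(.1); s=st()
    if abs(s['wrist_torque']@n)>.6: print('stop',a); break
o=R.from_rotvec(s['orientation'])*R.from_rotvec(RV).inv(); print(np.degrees(o.as_rotvec()@n)); np.save('a',a)
shot('scene','s2')
cv2.imwrite('pics/w4.png',shot('wrist','w4')['color'][150:420,100:460,::-1])
E
```

```text
t 10.60 rel bar/by/n mm [ 2.07 -0.82 -4.17] F bar/by/n [ 0.9 -1.6 12.9] Mn 0.06 w 0.0122 gf 99.6 q7 1.903
t 10.95 rel bar/by/n mm [ 2.07 -0.82 -4.14] F bar/by/n [-0.5 -1.3 12.3] Mn 0.03 w 0.0124 gf 99.6 q7 1.925
t 11.30 rel bar/by/n mm [ 2.03 -0.71 -4.12] F bar/by/n [-0.1 -0.4 12.5] Mn -0.08 w 0.0124 gf 99.7 q7 1.947
t 11.65 rel bar/by/n mm [ 1.79 -0.62 -4.09] F bar/by/n [-0.3 -0.7 12.9] Mn -0.34 w 0.0124 gf 99.7 q7 1.968
65.85289669470623
```

View pics/w4.png

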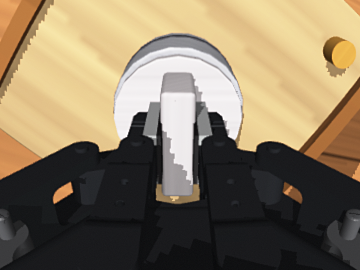

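The crop shows the bar still square between the pads, and torque turns negative past about 64°, so the stop has been reached. I back off slightly and draw out, watching the force.

```bash
python3 - <<'E'
from h import *
c=np.load('c.npy'); rv=RT(64)
manip.move_j(manip.ik(c,rv)); st()
for k in (4,8,11,14,16,19,23,28):
    manip.servo_line(c+.001*k*n,rv,speed=.02); s=st()
    if s['ft_force']@n<-8: print('stuck'); break
else:
    manip.servo_line(c+.09*n,rv,speed=.08); st()
E
```

```text
t 12.00 rel bar/by/n mm [ 1.81 -0.64 -4.2 ] F bar/by/n [-0.4 -1.3 12.4] Mn -0.05 w 0.0121 gf 99.7 q7 1.940
t 12.35 rel bar/by/n mm [ 1.82 -0.66 -0.7 ] F bar/by/n [ 1.  -0.6 10.9] Mn -0.02 w 0.0127 gf 99.4 q7 1.941
t 12.70 rel bar/by/n mm [ 1.82 -0.66  2.68] F bar/by/n [ 0.7 -0.3  8.5] Mn -0.07 w 0.0124 gf 99.1 q7 1.943
t 13.00 rel bar/by/n mm [ 1.81 -0.67  4.97] F bar/by/n [ 1.7 -0.3  7.6] Mn -0.04 w 0.0126 gf 98.9 q7 1.944
t 13.30 rel bar/by/n mm [ 1.78 -0.68  7.25] F bar/by/n [2.2 0.1 7.1] Mn -0.03 w 0.0126 gf 98.7 q7 1.945
t 13.55 rel bar/by/n mm [ 0.91 -1.19  7.78] F bar/by/n [2.6 0.2 3.3] Mn -0.03 w 0.0123 gf 98.2 q7 1.945
t 13.85 rel bar/by/n mm [ 0.43 -1.94  9.67] F bar/by/n [ 3.5 -1.1 -3.1] Mn -0.08 w 0.0124 gf 97.5 q7 1.946
t 14.20 rel bar/by/n mm [ 0.39 -1.6  14.68] F bar/by/n [ 4.5 -2.3 -3.4] Mn -0.13 w 0.0122 gf 97.6 q7 1.948
t 14.60 rel bar/by/n mm [-0.96  0.77 20.53] F bar/by/n [ 0.4  1.3 -0.9] Mn -0.03 w 0.0125 gf 97.9 q7 1.950
t 15.53 rel bar/by/n mm [ 8.000e-02 -1.030e+00  8.118e+01] F bar/by/n [ 1.3 -0.2 -1.9] Mn 0.01 w 0.0124 gf 97.9 q7 1.968
```

The cap is drawn out and still held (force now about its weight). Next, the transit to the tray.

```bash
cat >> h.py <<'E'
T=np.array([.526,.277,.0047])
E
python3 - <<'E'
from h import *
q0=manip.get_state()['qpos']; lo=np.array([-2.69,-.47,-1.27,.19,-1.53,.08,-3.09]);hi=np.array([2.69,2.24,1.36,2.51,4.68,2.07,3.09])
best=None
for y in range(0,360,15):
    rv=(R.from_euler('z',y,degrees=True)*R.from_euler('x',180,degrees=True)).as_rotvec()
    q=manip.ik(T+[0,0,.2],rv); q2=manip.ik(T+[0,0,.053],rv)
    if q is None or q2 is None: continue
    m=min((q-lo).min(),(hi-q).min()); dj=abs(q-q0).max()
    if m>.12 and (best is None or dj<best[0]): best=(dj,y,q,m)
dj,y,q,m=best; print(dj,y,q.round(2),m); np.save('y',y)
rv=(R.from_euler('z',y,degrees=True)*R.from_euler('x',180,degrees=True)).as_rotvec()
p=manip.get_state()['ee_pos']
manip.servo_line(p+[.02,0,.06],speed=.12)
# way point over the middle
manip.movep([.58,.02,.33],rv); st()
manip.movep(T+[0,0,.2],rv); manip.dwell(.3); s=st(); print(s['ee_pos'],np.degrees((R.from_rotvec(s['orientation'])*R.from_rotvec(rv).inv()).as_rotvec()))
c=shot('side','d3'); w=shot('wrist','w5')
cv2.imwrite('pics/v5.png',np.hstack([c['color'][:,100:460],w['color'][:,100:460]])[:,:,::-1])
E
```

```text
0.6281861628290933 300 [ 0.08  0.66 -0.95  1.92  0.67  0.92  2.46] 0.31953911018161685
t 17.32 rel bar/by/n mm [-219.11  196.47   91.74] F bar/by/n [ 0.9  0.1 -0.9] Mn -0.00 w 0.0123 gf 97.8 q7 3.057
t 18.74 rel bar/by/n mm [-378.15  368.65  -81.48] F bar/by/n [ 0.4  0.  -1.3] Mn -0.05 w 0.0125 gf 97.9 q7 2.485
[0.52681265 0.27595216 0.205039  ] [-0.00910515 -0.04493258 -0.12264058]
```

View pics/v5.png

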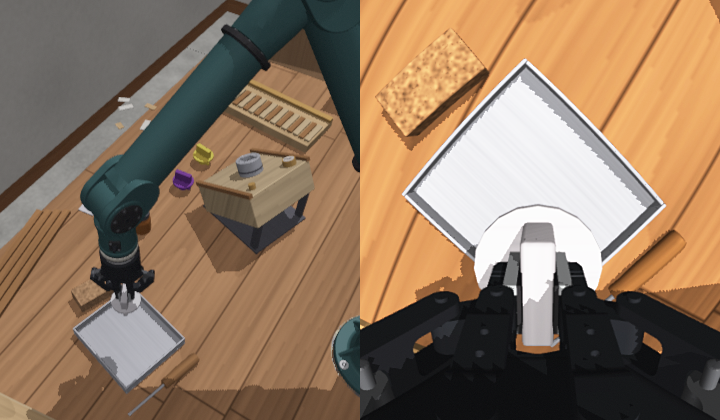

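Side view: the cap is held over the tray. Wrist view: tray corners at picture (404,193), (525,60), (663,207), screwdriver at right, block at top left. The left and right corners are opposite, so their midpoint gives the tray centre.

```bash
python3 - <<'E'
from h import *
c=dict(np.load('pics/w5.npz')); Rm=rot(c['orientation']).as_matrix()
P=[]
for u,v in ((144,193),(403,207),(265,60)):
    dx=(u-c['cx'])/c['fx'];dy=(v-c['cy'])/c['fy'];r=np.hypot(dx,dy)
    w=Rm@np.array([dx/r*np.sin(r),-dy/r*np.sin(r),-np.cos(r)]); k=(.033-c['eye'][2])/w[2]; P.append(c['eye']+k*w); print(P[-1])
print('centre',(P[0]+P[1])/2,'sides',np.linalg.norm(P[0]-P[2]),np.linalg.norm(P[1]-P[2]))
E
```

```text
[0.64391815 0.33602714 0.033     ]
[0.4144471  0.22100646 0.033     ]
[0.60010504 0.17011389 0.033     ]
centre [0.52918262 0.2785168  0.033     ] sides 0.17160067652925853 0.19250694420173414
```

The centre agrees to within 3 mm. I lower until contact.

```bash
python3 - <<'E'
from h import *
y=float(np.load('y.npy')); rv=(R.from_euler('z',y,degrees=True)*R.from_euler('x',180,degrees=True)).as_rotvec()
C=np.array([.528,.278,0])
manip.servo_line(C+[0,0,.068],rv,speed=.08); manip.dwell(.2)
f0=np.mean([manip.get_state()['ft_force'][2] for _ in range(3)]); print(f0)
for z in np.arange(.060,.040,-.001):
    manip.servo_line(C+[0,0,z],rv,speed=.02); manip.dwell(.05); s=manip.get_state(); f=s['ft_force'][2]
    print('%.4f %.4f %.1f'%(z,s['ee_pos'][2],f))
    if f-f0>3.5: break
claw.set_gripper(.035,f_grip=20); manip.dwell(.3); s=st()
shot('side','d4'); cv2.imwrite('pics/v6.png',shot('wrist','w6')['color'][:,:,::-1])
E
```

```text
-1.3686758800777568
0.0600 0.0599 -1.5
0.0590 0.0590 -1.8
0.0580 0.0580 -1.6
0.0570 0.0570 -0.9
0.0560 0.0560 -1.1
0.0550 0.0550 -1.4
0.0540 0.0540 -1.1
0.0530 0.0530 -1.8
0.0520 0.0529 5.5
t 24.55 rel bar/by/n mm [-312.68  409.11 -213.84] F bar/by/n [ 0.3  0.4 -0.8] Mn -0.05 w 0.0347 gf 0.0 q7 2.289
```

View pics/v6.png

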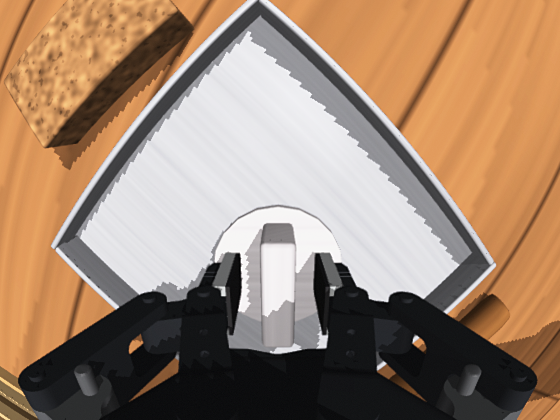

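The cap stands in the tray with both pads clear of the bar at (277,285). I retreat straight up, check and hand in.

```bash
python3 - <<'E'
from h import *
p=manip.get_state()['ee_pos']; manip.servo_line(p+[0,0,.15],speed=.1); manip.dwell(.5); st()
X,ok=wcloud(shot('wrist','w7')); q=X[ok]; q=q[(np.hypot(q[:,0]-p[0],q[:,1]-p[1])<.045)]
t=q[(q[:,2]>.053)&(q[:,2]<.075)]; fl=q[(q[:,2]>.026)&(q[:,2]<.042)]
print('bar top',len(t),t.mean(0).round(4),'flange',len(fl),fl.mean(0).round(4),fl[:,2].std().round(4))
print(job.job_done())
E
```

```text
t 26.80 rel bar/by/n mm [-377.65  371.64  -83.91] F bar/by/n [ 1.3 -0.7  0.3] Mn 0.02 w 0.0344 gf 0.0 q7 2.483
bar top 947 [0.5275 0.2781 0.0624] flange 2653 [0.5278 0.2774 0.0327] 0.0009
the job is handed in; nothing more can be done
None
```

The cap is out of the port and stands upright near the centre of the tray, released with the gripper clear. I handed the job in at about 27 s, but no verdict came back.

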